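# Roll the rolling pin home into the pocket of the pastry board

## Robot

A 7-joint arm with a two-finger parallel gripper is mounted at the origin on a cart in front of the work surface, level with it; the furniture and walls round the work are solid. World frame = base frame: x ahead of the robot, y to its left, z up, the work surface at z = 0. Lengths are in m, angles in rad, forces in N, time in s.
With the tool pointing down it reaches from about 0.375 to 0.925 m from the base axis. Payload 3.1 kg.
Tool frame: the origin (TCP) lies between the finger pads, 19 mm behind the fingertips; this is the grasp point; z points along the fingers, y is the line along which they close (so a half turn about z gives the same grasp; the last joint's range is limited). The gripper opens to 85 mm and grips with 20 to 120 N. Pads are 22 mm wide; open, the fingers measure 114 mm over their backs; the gripper's body (76 mm by 85 mm) begins 54 mm behind the grasp point. The pads swing forward as they close: fully open they stand 13 mm farther back than shut.
Start: joints at [1.049, 0.383, 0.044, 1.598, -0.018, 1.161, -0.05], TCP at [0.267, -0.592, 0.25] pointing down, gripper open.
Joint ranges: [-2.61, 2.61], [-0.41, 2.15], [-1.48, 1.57], [0, 2.5], [-1.57, 4.71], [0.05, 1.97], [-2.85, 2.85]. Speed limits (rad/s): [2.79, 2.79, 3.14, 3.14, 3.14, 3.14, 3.14].

## Interface

Orientations are given as a unit quaternion [x, y, z, w].
In Python, from bench import move_ptp, movel, move_j, move_gripper, pause, inverse_kinematics, read_camera, camera_params, MotionError, sign_off, look_for, tip_of, read_time_s, read_qpos, read_joint_vel, read_effort, read_eef_pos, read_tcp_rot, read_ft_force, read_ft_torque, read_finger_gap, read_grasp_force gives the robot as it stands. Calls block until the motion is done:
- move_ptp(position, orientation): joint-space move of the TCP to a pose.
- movel(position, orientation=None, speed=0.15): straight line of the TCP; orientation=None keeps the orientation; speed is the mean speed in m/s.
- move_j(angles): joint-space move.
- move_gripper(opening, effort=None): finger opening in m; effort is the grip in N (None keeps the last); returns when the fingers have stopped.
- pause(seconds).
- inverse_kinematics(position, orientation): joint angles nearest the present ones, or None.
- read_camera(name): name is "side" or "top" or "wrist"; returns the picture (400x640x3 uint8, red, green, blue); there is no depth.
- camera_params(name): a dict with "K" (3x3 intrinsics, pixels), "camera_from_world" (4x4, takes a point from world to camera coordinates). Camera axes: x right, y down, z forward; pixel columns grow to the right and rows downward; lengths in m; the calibration is good to about 2 mm. A picture is of the moment at which its call begins: read the wrist's pose just before it. camera_params takes no time and is no camera call; for the wrist camera it gives the pose at the moment of the call.
A pose or a line that the arm cannot do raises MotionError and nothing moves.
- sign_off(): hands the job in; it is judged then, once.
Trained networks look in the newest picture that a camera, given by its name, has taken for a name from the list of things; names that differ only in an ending like _2 or _b are one class to them, and where a whole thing is asked for, a point or a joint stands for the part that bears it (a point fixed in the world has none). Each returns a list of dicts, best first, with "confidence" (0 to 1); they miss things now and then, are a little off and sometimes report something else, mostly with a low value. They report only what shows in the picture. A call takes as long as a camera call.
- look_for(camera, name): "at" ([column, row] in pixels, amid what is visible of it).
- tip_of(camera, name): "at" ([column, row] in pixels: a listed point, or the origin of a listed thing).
Readings, each from a call of its own:
- read_time_s(): time.
- read_qpos(): joint angles.
- read_joint_vel(): joint speeds.
- read_effort(): joint torques, N m.
- read_eef_pos(): TCP position.
- read_tcp_rot(): TCP orientation.
- read_ft_force(): force on the tool from outside, world axes, zero at the start.
- read_ft_torque(): the same for the moment, N m.
- read_finger_gap(): finger opening in m.
- read_grasp_force(): force on a finger pad.
Only numpy, scipy, OpenCV 4.12 (cv2) and the standard library are available. Lean on these libraries where they do the work, as an engineer would, in place of code of your own. Each camera call takes 0.05 s, during which the arm holds its last target. There are 200 camera calls.

## Task

Put the rolling pin away in the long shallow pocket near the far edge of the pastry board, without gripping or lifting it: push on the end of a handle, from beyond it, to shift the pin lengthwise wherever its barrel is not in line with the pocket, and roll it across the board with the fingertips on top of the barrel until the whole barrel has dropped in and lies still. Do not reach down beside the pin to shove or grip it at half its height or lower, and leave everything round the board where it stands.

Things in the scene. Friction and masses are not known exactly. Their poses are not given: they have to be found in the camera images.
- rolling_pin: one-piece wooden rolling pin, 0.4 kg, lying on the board: barrel 48 mm diameter, 190 mm long; at each end a handle 23 mm diameter, 55 mm long; 300 mm over all. Origin at its middle on its axis, 24 mm above the board; y runs along the pin, x and z turn as it rolls (z up at the start). Rolls easily, coasts a few cm at most; friction on the board about 0.6.
- end_left (a point): centre of the flat outer face of the pin's left handle (pin's own y = +150 mm), 24 mm above the board; the pin starts 95 to 155 mm on the robot's side of the pocket, up to 32 mm off lengthwise to either side and up to 3.5 degrees askew to the pocket
- end_right (a point): the same at the pin's right handle (pin's own y = -150 mm)
- pastry_board: pale wooden pastry board, fixed, 240 mm deep (x, away from the robot), 360 mm wide (y, to the left), 26 mm thick; origin at the centre of its underside, yaw up to 6 degrees. Flat top but for the pocket
- pocket (a point): centre of the pocket's mouth, level with the board's top, axes as the board's (y along the pocket). Recess, upright walls, 202 mm long (y), 32 mm wide (x), 5 mm deep, 75 mm beyond the board's centre. The barrel fits with 6 mm to spare at each end; home, the pin's axis is 19 mm above the board's top (24 mm on the flat) and the long edges stop it rolling
- bowl_dark: small dark bowl, 53 mm wide, 26 mm high; bystander on the worktop to the left of the board; origin at the centre of its underside
- spice_jar: spice jar with a dark cap, 41 mm wide, 105 mm high; bystander on the worktop to the left of the board; origin at the centre of its underside
- egg_timer: round kitchen timer with a grip on top, 61 mm wide, 64 mm high; bystander on the worktop to the left of the board; origin at the centre of its underside
- cutter: plain round steel biscuit cutter, an open ring 62 mm wide, 40 mm high; bystander on the worktop to the left of the board; origin at the centre of its underside
- peeler: slim vegetable peeler, 170 mm long, 18 mm high; bystander on the worktop to the right of the board, in front of the hob; origin at the centre of its underside

How it is judged:
On the way:
1. the pin rolls over, by a third of a turn or more, while still on the flat of the board (angle between rolling_pin's own z axis and vertical above 2 rad and x of rolling_pin in the frame of pocket below -0.012 m), for 0.04 s.
At the end, for the whole second after the job is handed in: The pin lies still in the pocket: its middle within 4 mm of the pocket's centre line and 7.5 mm of its centre lengthwise, its axis less than 20.5 mm above the board's top and within 2 degrees of the pocket's length (x of rolling_pin in the frame of pocket between -0.004 and 0.004 m and y of rolling_pin in the frame of pocket between -0.0075 and 0.0075 m and z of rolling_pin in the frame of pocket below 0.0205 m and angle between the y axis of rolling_pin and the y axis of pocket, either way round below 0.035 rad and linear speed of rolling_pin below 0.01 m/s and angular speed of rolling_pin below 0.2 rad/s); the robot touches nothing.
It fails at once if the pin is lifted 10 mm or more off the board (z of rolling_pin in the frame of pocket above 0.034 m).
It fails at once if the fingers reach down beside the pin (TCP less than 40 mm above the board, inside the pin's length) and push or grip it with more than 1.5 N (contact force between the fingers and rolling_pin above 1.5 N and z of the grasp point in the frame of pocket below 0.04 m and y of the grasp point in the frame of rolling_pin between -0.145 and 0.145 m).
It fails at once if a thing round the board is moved by 15 mm or more (distance of any of bowl_dark, spice_jar, egg_timer, cutter, peeler from where it was at the start of the episode above 0.015 m).
It also fails if it takes over 67 s, if anything falls off the work surface, if the arm or the gripper's body presses on something with over 40 N, if the wrist force passes 120 N, or if a joint passes its speed limit or range.

## Working session

There is one attempt and no reset: what is moved stays moved. The work goes in short steps, each a Python script; the robot and the scene stay as the last script left them, time stands still between calls to the robot, and variables do not carry over. Pictures are saved under pics/ and viewed, at most 10 in all, crops included, and the job is handed in when it is done.

```bash
mkdir -p pics; ls
python3 - <<'E'
from bench import *
import cv2,numpy as np
ims=[]
for c in ("top","side"):
    im=read_camera(c); cv2.imwrite(f"pics/{c}0.png",im[:,:,::-1])
    p=camera_params(c); print(c,np.round(p["K"],1).tolist(),np.round(p["camera_from_world"],3).tolist())
    for n in ("rolling_pin","end_left","end_right","pastry_board","pocket","bowl_dark","spice_jar","egg_timer","cutter","peeler"):
        print(n,[(np.round(d["at"],1).tolist(),round(d["confidence"],2)) for d in tip_of(c,n)[:2]])
print(read_time_s(),read_tcp_rot(),read_finger_gap())
E
```

```text
pics
top [[386.9, 0.0, 312.5], [0.0, 386.9, 195.9], [0.0, 0.0, 1.0]] [[-0.021, -1.0, -0.004, 0.161], [-0.993, 0.021, -0.116, 0.515], [0.116, 0.001, -0.993, 1.046], [0.0, 0.0, 0.0, 1.0]]
rolling_pin [([293.0, 204.7], 0.8)]
end_left [([231.5, 199.7], 0.79)]
end_right [([342.7, 211.2], 0.66)]
pastry_board [([283.4, 187.6], 0.96)]
pocket [([279.8, 163.8], 0.89)]
bowl_dark [([197.2, 207.6], 0.71)]
spice_jar [([180.2, 183.8], 0.73)]
egg_timer [([191.8, 162.9], 0.96), ([455.4, 229.4], 0.21)]
cutter [([190.4, 229.8], 0.57)]
peeler [([454.8, 232.1], 0.81)]
side [[484.1, 0.0, 314.2], [0.0, 484.1, 204.2], [0.0, 0.0, 1.0]] [[-0.999, 0.052, 0.005, 0.481], [0.02, 0.458, -0.889, -0.015], [-0.049, -0.888, -0.458, 1.424], [0.0, 0.0, 0.0, 1.0]]
rolling_pin [([313.9, 226.3], 0.7)]
end_left [([311.5, 259.1], 0.82)]
end_right [([317.9, 196.3], 0.8)]
pastry_board [([297.3, 243.3], 0.76), ([329.6, 167.2], 0.51)]
pocket [([265.9, 233.9], 0.8)]
bowl_dark [([318.1, 312.2], 0.93)]
spice_jar [([289.0, 326.1], 0.77)]
egg_timer [([259.5, 316.3], 0.71), ([266.2, 236.1], 0.15)]
cutter [([355.4, 315.6], 0.82)]
peeler [([334.6, 165.8], 0.67)]
1.1 [ 9.77631568e-01  2.10324788e-01  1.45430989e-05 -1.59087865e-05] 0.08532798849502671
```

```bash
cat > h.py <<'E'
from bench import *
import numpy as np,cv2
from scipy.spatial.transform import Rotation as R
def ray(p,uv):
    T=np.array(p["camera_from_world"]);K=np.array(p["K"])
    d=T[:3,:3].T@np.linalg.solve(K,[uv[0],uv[1],1.]);return -T[:3,:3].T@T[:3,3],d/np.linalg.norm(d)
def tri(obs):
    A=0;b=0
    for p,uv in obs:
        c,d=ray(p,uv);M=np.eye(3)-np.outer(d,d);A=A+M;b=b+M@c
    return np.linalg.solve(A,b)
def onz(p,uv,z):
    c,d=ray(p,uv);return c+d*(z-c[2])/d[2]
def proj(p,X):
    T=np.array(p["camera_from_world"]);q=np.array(p["K"])@(T[:3,:3]@X+T[:3,3]);return q[:2]/q[2]
E
python3 - <<'E'
from h import *
t=camera_params("top");s=camera_params("side")
O=dict(pin=([293,204.7],[313.9,226.3]),el=([231.5,199.7],[311.5,259.1]),er=([342.7,211.2],[317.9,196.3]),board=([283.4,187.6],[297.3,243.3]),pocket=([279.8,163.8],[265.9,233.9]),bowl=([197.2,207.6],[318.1,312.2]),jar=([180.2,183.8],[289,326.1]),timer=([191.8,162.9],[259.5,316.3]),cutter=([190.4,229.8],[355.4,315.6]),peeler=([454.8,232.1],[334.6,165.8]))
for k,(a,b) in O.items():print(k,tri([(t,a),(s,b)]).round(4))
a=cv2.imread("pics/top0.png")[120:280,140:500];cv2.imwrite("pics/topc.png",cv2.resize(a,None,fx=2.2,fy=2.2))
E
```

```text
pin [0.4939 0.2048 0.038 ]
el [0.5088 0.3715 0.0525]
er [0.474  0.0694 0.0534]
board [0.5411 0.2334 0.0085]
pocket [0.6101 0.2398 0.0398]
bowl [ 0.4974  0.481  -0.0028]
jar [0.561  0.5283 0.0061]
timer [0.6199 0.4962 0.0055]
cutter [0.4294 0.4989 0.0013]
peeler [ 0.4057 -0.2447  0.011 ]
```

View pics/topc.png

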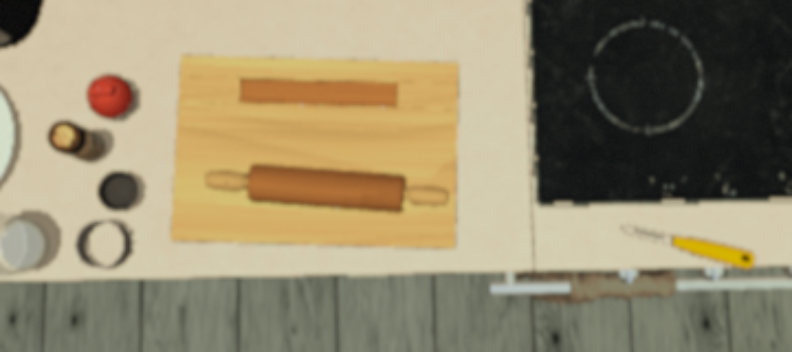

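View pics/side0.png

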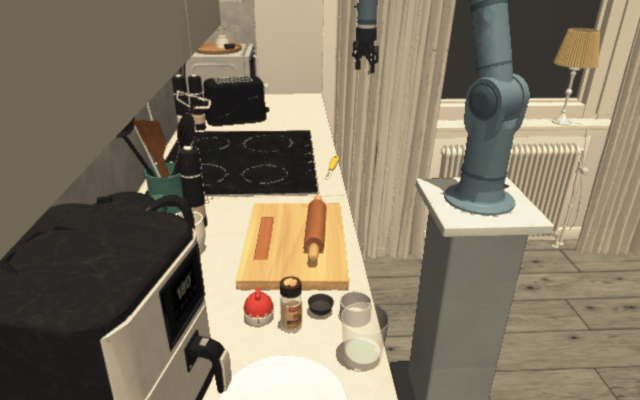

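The top view shows the pocket at about (240–397, 93) in the crop and the barrel at (248–404, 188). The pin is therefore about 9 mm too far right and slightly askew. The side view agrees, and the space to the right of the board is free. Next I'll refine with the wrist camera.

```bash
cat >> h.py <<'E'
def q(yaw,pitch=0): return (R.from_euler('z',yaw)*R.from_euler('y',pitch)*R.from_euler('x',np.pi)).as_quat()
def names(ns,cams,obs=None):
    obs=obs if obs is not None else {}
    for c in cams:
        p=camera_params(c); im=read_camera(c)
        for n in ns:
            r=tip_of(c,n)
            if r and r[0]["confidence"]>.4: obs.setdefault(n,[]).append((p,r[0]["at"]))
    return obs,im
NS=("end_left","end_right","pocket","rolling_pin","pastry_board")
E
python3 - <<'E'
from h import *
obs={}
for i,(x,y) in enumerate([(0.46,0.14),(0.54,0.27)]):
    move_ptp([x,y,0.42],q(0.05)); 
    obs,im=names(NS,["wrist"],obs); cv2.imwrite(f"pics/w{i}.png",im[:,:,::-1])
    if i==0: P=camera_params("wrist");print(P["K"],np.round(P["camera_from_world"],3).tolist(),read_tcp_rot())
for n,o in obs.items():
    print(n,len(o),tri(o).round(4) if len(o)>1 else '',[np.round(u,1).tolist() for _,u in o])
    z={'pocket':.026,'pastry_board':0}.get(n,.05); print([onz(p,u,z)[:2].round(4) for p,u in o])
print(read_time_s(),read_eef_pos(),read_ft_force())
E
```

```text
[[338.13945224   0.         327.37323856]
 [  0.         338.13945224 200.39232114]
 [  0.           0.           1.        ]] [[0.05, -0.999, 0.001, 0.116], [-0.952, -0.047, 0.302, 0.353], [-0.302, -0.016, -0.953, 0.683], [0.0, 0.0, 0.0, 1.0]] [ 9.99695082e-01  2.46926928e-02 -1.05012800e-04 -6.06440067e-05]
end_left 2 [0.5053 0.364  0.0516] [[169.9, 106.8], [261.6, 169.1]]
[array([0.5073, 0.3631]), array([0.5027, 0.3659])]
end_right 2 [0.4816 0.0671 0.0557] [[379.3, 134.2], [458.2, 195.2]]
[array([0.4836, 0.0645]), array([0.4773, 0.0665])]
pocket 2 [0.6191 0.2289 0.0211] [[268.1, 28.3], [357.9, 91.9]]
[array([0.618 , 0.2283]), array([0.6194, 0.2291])]
rolling_pin 2 [0.4913 0.218  0.0593] [[272.3, 123.4], [360.1, 183.6]]
[array([0.4914, 0.2189]), array([0.4879, 0.2175])]
pastry_board 2 [ 0.5454  0.2307 -0.0024] [[269.5, 84.6], [352.1, 139.7]]
[array([0.5446, 0.2308]), array([0.5466, 0.2304])]
5.1 [0.54010646 0.26875492 0.42057469] [-0.26145855  0.67720307  0.85061684]
```

View pics/w0.png

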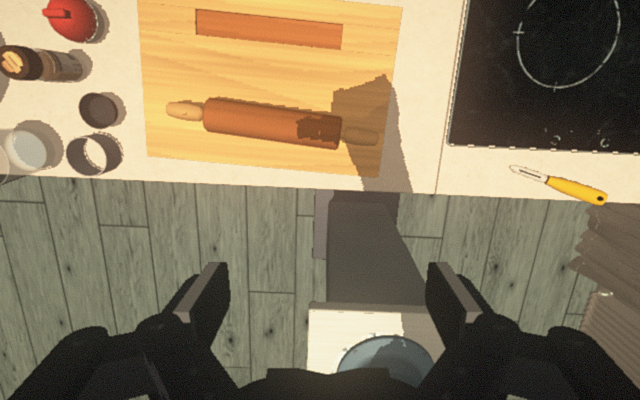

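The wrist view shows the pocket at about (196–342, 10–48) and the barrel at (203–341, 97–148). The board is yawed by a few degrees. I'll get the yaws by segmenting the brown regions.

```bash
cat >> h.py <<'E'
def boxes(im,P,zs=(0.026,0.05)):
    """brown regions -> pocket (far) and barrel: long axis centre, ends in world"""
    hsv=cv2.cvtColor(im,cv2.COLOR_RGB2LAB).astype(int)
    M=np.array(P["camera_from_world"]); vs,us=np.mgrid[0:400,0:640]
    K=P["K"]; d=np.stack([(us-K[0,2])/K[0,0],(vs-K[1,2])/K[1,1],np.ones(us.shape)],-1)@M[:3,:3]
    c=-M[:3,:3].T@M[:3,3]; out=[]
    g=im.astype(int); 
    m=((g[...,0]-g[...,2]>55)&(g[...,1]<0.70*g[...,0])).astype(np.uint8)
    W=c+d*((0.026-c[2])/d[...,2:3])
    m[(W[...,0]<.40)|(W[...,0]>.68)|(W[...,1]<.05)|(W[...,1]>.40)]=0
    m=cv2.morphologyEx(m,cv2.MORPH_OPEN,np.ones((3,3)))
    n,l,s,_=cv2.connectedComponentsWithStats(m)
    for i in range(1,n):
        if s[i,4]<500: continue
        cen=W[l==i].mean(0); z=zs[0] if cen[0]>.59 else zs[1]
        w=(c+d*((z-c[2])/d[...,2:3]))[l==i][:,:2]
        (cx,cy),(a,b),an=cv2.minAreaRect((w*1000).astype(np.float32))
        bx=cv2.boxPoints(((cx,cy),(a,b),an)); bx=bx[np.argsort(bx[:,1])]
        e0,e1=bx[:2].mean(0),bx[2:].mean(0); v=e1-e0
        out.append(dict(z=z,c=((e0+e1)/2).round(1),L=np.linalg.norm(v).round(1),w=min(a,b),yaw=np.arctan2(-v[0],v[1]).round(4),n=s[i,4]))
    return out,m
E
python3 - <<'E'
from h import *
im=cv2.imread("pics/w1.png")[:,:,::-1]; o,m=boxes(im,camera_params("wrist"))
for b in o: print(b)
o,m2=boxes(cv2.imread("pics/top0.png")[:,:,::-1],camera_params("top"))
for b in o: print(b)
v=im.copy();v[m>0]=[0,255,0];cv2.imwrite("pics/m1.png",v[:,:,::-1])
E
```

```text
{'z': 0.026, 'c': array([618.5, 225.4], dtype=float32), 'L': np.float32(202.8), 'w': 33.43446731567383, 'yaw': np.float32(-0.0523), 'n': np.int32(3209)}
{'z': 0.05, 'c': array([491.5, 211.9], dtype=float32), 'L': np.float32(198.7), 'w': 50.445518493652344, 'yaw': np.float32(-0.0959), 'n': np.int32(4068)}
{'z': 0.026, 'c': array([617.7, 227.8], dtype=float32), 'L': np.float32(195.7), 'w': 29.200698852539062, 'yaw': np.float32(-0.0431), 'n': np.int32(689)}
{'z': 0.05, 'c': array([493.1, 218.6], dtype=float32), 'L': np.float32(191.8), 'w': 42.60881805419922, 'yaw': np.float32(-0.1008), 'n': np.int32(1077)}
```

View pics/m1.png

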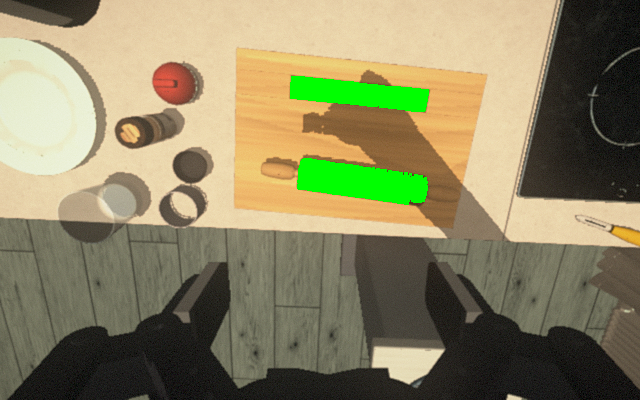

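The mask fits both regions. It runs a few mm onto the shadowed right handle, so I put the pin's middle at y≈0.2155. In the pocket frame the pin is about 17 mm too far right and 2.5° askew. I'll push the right handle end.

Run:
```python
from h import *
yw=-.092; a=np.array([-np.sin(yw),np.cos(yw)]); mid=np.array([.491,.2155])
P=lambda s,z:[*(mid+s*a),z]
move_gripper(0.0)
move_ptp(P(-.195,.14),q(yw)); movel(P(-.195,.062),speed=.12)
f0=read_ft_force(); print(f0.round(2),read_finger_gap())
s=-.195; hit=None
while s<-.125:
    s+=.002; movel(P(s,.062),speed=.04); f=read_ft_force()-f0
    if hit is None and f[:2]@a<-.8: hit=s; print("hit",s,f.round(2),read_eef_pos())
    if hit is not None and s>=hit+.0155: break
print(s,f.round(2),read_eef_pos())
movel(P(s-.02,.062),speed=.1); movel(P(s-.02,.16),speed=.2)
move_ptp([.48,.10,.38],q(-.05)); o,im=names(NS,["wrist"])
P2=camera_params("wrist");cv2.imwrite("pics/w2.png",im[:,:,::-1])
for b in boxes(im,P2)[0]: print(b)
for n,ob in o.items(): print(n,onz(*ob[0],{'pocket':.026,'pastry_board':0}.get(n,.05)).round(4))
o,im=names(NS,["top"])
for b in boxes(im,camera_params("top"))[0]: print(b)
print(read_time_s())
```

```text
[0.31 0.29 0.13] -0.0002457464752552216
hit -0.183 [ 0.09 -0.94 -0.78] [0.47422545 0.03345658 0.06204359]
-0.16699999999999998 [-0.72 -0.66 -0.75] [0.4756692  0.04941569 0.06203002]
{'z': 0.026, 'c': array([617.4, 229.1], dtype=float32), 'L': np.float32(202.7), 'w': 33.30295944213867, 'yaw': np.float32(-0.0504), 'n': np.int32(4339)}
{'z': 0.05, 'c': array([492.9, 223.1], dtype=float32), 'L': np.float32(202.7), 'w': 52.13347625732422, 'yaw': np.float32(-0.0936), 'n': np.int32(5581)}
end_left [0.5048 0.3657 0.05  ]
end_right [0.4793 0.0667 0.05  ]
pocket [0.6174 0.2302 0.026 ]
rolling_pin [0.4901 0.2166 0.05  ]
pastry_board [0.5461 0.2311 0.    ]
{'z': 0.026, 'c': array([617.3, 239.1], dtype=float32), 'L': np.float32(172.6), 'w': 28.721355438232422, 'yaw': np.float32(-0.0214), 'n': np.int32(588)}
{'z': 0.05, 'c': array([493.1, 218.6], dtype=float32), 'L': np.float32(191.8), 'w': 42.60881805419922, 'yaw': np.float32(-0.1008), 'n': np.int32(1076)}
14.0917
```

The earlier "hit" was force noise and the pin hadn't moved. I'll repeat the push with averaged force.

Run:
```python
from h import *
yw=-.092; a=np.array([-np.sin(yw),np.cos(yw)]); mid=np.array([.4915,.2165])
P=lambda s,z:[*(mid+s*a),z]
F=lambda: np.mean([read_ft_force() for _ in range(1)],0)
move_ptp(P(-.185,.12),q(yw)); movel(P(-.185,.062),speed=.15)
f0=F(); movel(P(-.171,.062),speed=.05)
s=-.171; hit=None; log=[]
while s<-.130:
    s+=.002; movel(P(s,.062),speed=.04); f=F()-f0; log.append((round(s,3),round(float(f[:2]@a),1)))
    if hit is None and len(log)>1 and log[-1][1]<-1.5 and log[-2][1]<-1.5: hit=s-.002
    if hit is not None and s>=hit+.0185: break
print(hit,log)
movel(P(s-.02,.062),speed=.1); movel(P(s-.02,.16),speed=.2)
move_ptp([.48,.10,.38],q(-.05)); o,im=names(NS[:3],["wrist"])
P2=camera_params("wrist");cv2.imwrite("pics/w3.png",im[:,:,::-1])
for b in boxes(im,P2)[0]: print(b)
for n,ob in o.items(): print(n,onz(*ob[0],{'pocket':.026,'pastry_board':0}.get(n,.05)).round(4))
print(read_time_s())
```

```text
-0.161 [(-0.169, 0.2), (-0.167, 0.1), (-0.165, -0.2), (-0.163, -0.0), (-0.161, -3.5), (-0.159, -2.7), (-0.157, -2.6), (-0.155, -1.4), (-0.153, -1.1), (-0.151, -2.4), (-0.149, -1.4), (-0.147, -1.0), (-0.145, -2.1), (-0.143, -1.6), (-0.141, -1.4)]
{'z': 0.026, 'c': array([617., 228.], dtype=float32), 'L': np.float32(202.2), 'w': 32.02071762084961, 'yaw': np.float32(-0.0506), 'n': np.int32(4361)}
{'z': 0.05, 'c': array([494.2, 244.3], dtype=float32), 'L': np.float32(205.8), 'w': 52.225406646728516, 'yaw': np.float32(-0.0927), 'n': np.int32(5612)}
end_left [0.5098 0.3874 0.05  ]
end_right [0.4791 0.0906 0.05  ]
pocket [0.6184 0.2268 0.026 ]
21.9417
```

The pin is now in line lengthwise, with a slight +3 mm offset that the askew roll should use up. Next come two rolling strokes on top of the barrel, with a yaw correction.

```bash
cat >> h.py <<'E'
PY=-.0505
EX=np.array([np.cos(PY),np.sin(PY)]);EY=np.array([-np.sin(PY),np.cos(PY)]);PK=np.array([.6178,.228])
def look(path,ns=NS[:3]):
    move_ptp([.48,.10,.38],q(-.05)); o,im=names(ns,["wrist"]); P2=camera_params("wrist"); cv2.imwrite(path,im[:,:,::-1])
    for b in boxes(im,P2)[0]: print(b)
    X={n:onz(*ob[0],{'pocket':.026}.get(n,.05))[:2] for n,ob in o.items()}
    for n in X: print(n,X[n].round(4))
    if 'end_left' in X and 'end_right' in X:
        v=X['end_left']-X['end_right']; m=(X['end_left']+X['end_right'])/2
        print('mid',m.round(4),'yaw',np.arctan2(-v[0],v[1]).round(4),'L',np.linalg.norm(v).round(4),'in pocket',((m-PK)@EX).round(4),((m-PK)@EY).round(4))
    print('t',read_time_s())
def touch(xy,yaw,z0,fz=3.,zmin=.070):
    """step down until the tips press on the barrel"""
    z=z0; f0=read_ft_force(); movel([*xy,z],q(yaw),speed=.12); f0=read_ft_force()
    while z>zmin:
        z-=.001; movel([*xy,z],speed=.03); f=(read_ft_force()-f0)[2]
        if f>fz: return z,f
    return None,f
E
python3 - <<'E'
from h import *
move_gripper(0.07)
p=np.array([.494,.2375]); yw=-.0927
d=np.array([np.cos(yw),np.sin(yw)])
a=p-.008*d
move_ptp([*a,.12],q(yw))
z,f=touch(a,yw,.092)
print(z,f,read_eef_pos())
if z:
    movel([*(a+.034*d),z],q(yw+.03),speed=.06); f=read_ft_force(); print(f.round(2))
    movel([*(a+.034*d),z+.02],speed=.1)
look("pics/w4.png")
E
```

```text
0.08399999999999999 4.672434129344658 [0.48703741 0.23838349 0.08503679]
[ 0.37 -1.04  5.96]
{'z': 0.026, 'c': array([616.6, 228.4], dtype=float32), 'L': np.float32(202.2), 'w': 32.16213607788086, 'yaw': np.float32(-0.0488), 'n': np.int32(4326)}
{'z': 0.05, 'c': array([510.5, 242.7], dtype=float32), 'L': np.float32(205.2), 'w': 50.4741096496582, 'yaw': np.float32(-0.0925), 'n': np.int32(5611)}
end_left [0.5228 0.3839]
end_right [0.4987 0.0885]
pocket [0.6166 0.2309]
mid [0.5107 0.2362] yaw -0.0815 L 0.2964 in pocket -0.1074 0.0028
t 28.575
```

The stroke rolled the pin 16.5 mm as predicted, and the yaw stays the same because rolling doesn't turn it. The pocket walls should take out the 2.4°. I'll do four more strokes.

```bash
cat >> h.py <<'E'
def stroke(p,yw,back=.0095,adv=.019,z=.084,side=0.,speed=.08):
    d=np.array([np.cos(yw),np.sin(yw)]); n=np.array([-d[1],d[0]]); a=p-back*d+side*n; b=a+2*adv*d
    movel([*a,z+.014],q(yw),speed=.2); movel([*a,z],speed=.05); f1=read_ft_force()
    movel([*b,z],speed=speed); f2=read_ft_force(); movel([*b,z+.014],speed=.1)
    print(f1.round(1),f2.round(1)); return p+adv*d
E
python3 - <<'E'
from h import *
p=np.array([.5105,.2357]); yw=-.0925
d=np.array([np.cos(yw),np.sin(yw)])
move_ptp([*(p-.0095*d),.11],q(yw))
for i in range(4): p=stroke(p,yw)
print(p); look("pics/w5.png")
E
```

```text
[-0.4 -1.5  6.3] [ 1.  -2.8  7.4]
[-0.1 -2.2  7.1] [-0.3 -1.9  6.4]
[-1.3 -1.3  6. ] [ 0.2 -1.4  5.2]
[-0.2 -0.9  6.5] [ 0.2 -1.5  4. ]
[0.58617509 0.22868002]
{'z': 0.026, 'c': array([591.9, 239.9], dtype=float32), 'L': np.float32(222.8), 'w': 83.92825317382812, 'yaw': np.float32(-0.0493), 'n': np.int32(10339)}
end_left [0.5941 0.3809]
end_right [0.5677 0.0815]
pocket [0.6191 0.2315]
mid [0.5809 0.2312] yaw -0.0879 L 0.3006 in pocket -0.0371 0.0013
t 37.5833
```

View pics/w5.png

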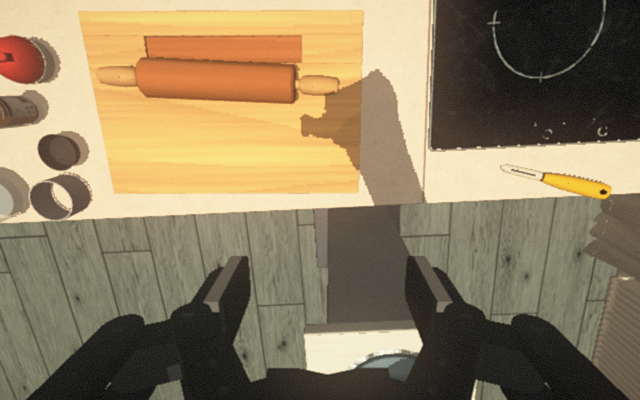

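The pin is 36 mm short of the pocket, still slightly askew, with its barrel within the pocket's length (pocket at columns 145–302, barrel at 137–296 including parallax). I'll do two more strokes, the second lowering slightly as the pin drops.

Run:
```python
from h import *
p=np.array([.5818,.2305]); yw=-.0925
d=np.array([np.cos(yw),np.sin(yw)])
move_ptp([*(p-.0095*d),.11],q(yw))
p=stroke(p,yw,adv=.018)
yw=-.075; d=np.array([np.cos(yw),np.sin(yw)]); a=p-.010*d
movel([*a,.098],q(yw),speed=.2); movel([*a,.084],speed=.05)
movel([*(a+.024*d),.083],speed=.08); print(read_ft_force().round(1))
movel([*(a+.040*d),.079],q(PY),speed=.06); print(read_ft_force().round(1),read_eef_pos())
movel([*(a+.040*d),.11],speed=.15)
look("pics/w6.png")
```

```text
[ 0.1 -1.9  5. ] [ 0.5 -2.1  5.9]
[ 0.3 -0.9  7.9]
[ 3.6 -1.2  5.5] [0.63120902 0.22667206 0.07979666]
{'z': 0.026, 'c': array([619.7, 236.8], dtype=float32), 'L': np.float32(218.6), 'w': 50.64790725708008, 'yaw': np.float32(-0.0674), 'n': np.int32(6843)}
end_left [0.6276 0.3739]
end_right [0.6095 0.0807]
mid [0.6186 0.2273] yaw -0.0616 L 0.2937 in pocket 0.0008 -0.0007
t 43.7333
```

View pics/w6.png

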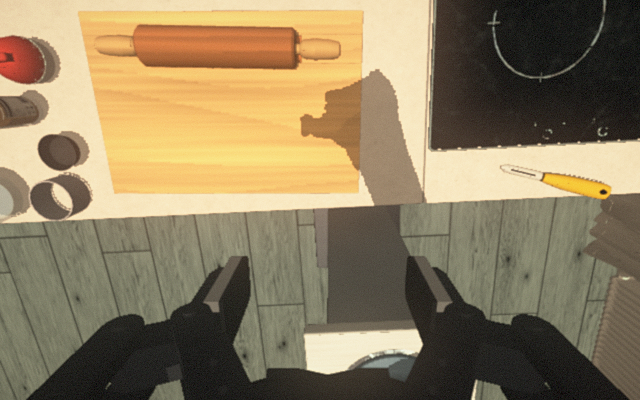

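The pin sits over the pocket, about 0.8 mm from its centre line, with no pocket showing. I'll feel the height of each half from above to confirm it has dropped, which also presses it home.

Run:
```python
from h import *
for s in (-.045,.045):
    xy=PK+.0*EX+s*EY
    move_ptp([*xy,.105],q(PY))
    z,f=touch(xy,PY,.088,fz=4.,zmin=.072); print(s,z,f,read_eef_pos().round(4),read_ft_force().round(1))
    movel([*xy,.11],speed=.2)
look("pics/w7.png",NS)
im=read_camera("side"); cv2.imwrite("pics/s7.png",cv2.resize(im[170:320,200:400],None,fx=4,fy=4)[:,:,::-1])
```

```text
-0.045 0.07899999999999999 5.482210635766246 [0.6161 0.1832 0.0801] [-0.7 -1.   5.3]
0.045 0.07899999999999999 5.227853100721808 [0.6206 0.2731 0.0801] [-0.1 -0.8  5.2]
{'z': 0.026, 'c': array([619.6, 236. ], dtype=float32), 'L': np.float32(218.9), 'w': 50.52922439575195, 'yaw': np.float32(-0.0643), 'n': np.int32(6855)}
end_left [0.6253 0.3738]
end_right [0.6113 0.0782]
rolling_pin [0.6156 0.2269]
pastry_board [0.5465 0.2182]
mid [0.6183 0.226 ] yaw -0.0475 L 0.2959 in pocket 0.0006 -0.002
t 52.7083
```

View pics/s7.png

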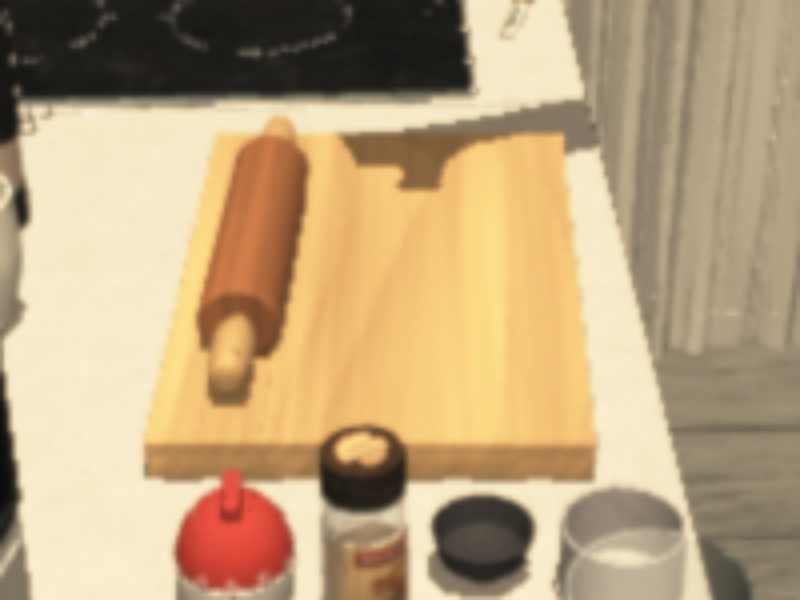

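Both halves are exactly 5 mm lower than on the flat, and the pin lies parallel to the pocket and within 2 mm of its centre. The side view shows the pin seated along the far edge, with the things beside the board undisturbed. I'm handing in.

```bash
python3 -c "
from bench import *
print(sign_off())"
```

```text
the job is handed in; nothing more can be done
None
```

The rolling pin is in the pocket and the job is handed in. By my measurements both halves of the barrel dropped the full 5 mm, the pin lies within about 2 mm of the pocket's centre, and nothing round the board was disturbed; the hand-in returned no verdict.

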